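# Shut the beam box and secure its lid with the turnbuttons

## Robot

A 6-joint arm with a two-finger parallel gripper is mounted at the origin on the work surface. World frame = base frame: x ahead of the robot, y to its left, z up, the work surface at z = 0. Lengths are in m, angles in rad, forces in N, time in s.
With the tool pointing down it reaches from about 0.3 to 1 m from the base axis. Payload 5.1 kg.
Tool frame: the origin (TCP) lies on the front face of the gripper's body, between the roots of the fingers; the fingertips stand ahead of it and the grasp point (between the pads) lies 59 mm ahead of it (tcp_to_tips is the z of the fingertips in the tool frame, in m); z points along the fingers, y is the line along which they close (so a half turn about z gives the same grasp; the last joint's range is limited). The gripper opens to 95 mm and grips with 3 to 60 N. Pads are 20 mm wide; open, the fingers measure 119 mm over their backs; the gripper's body (75 mm by 180 mm) begins 59 mm behind the grasp point.
Start: joints at [-1.264, 0.124, 1.65, -0, 1.367, -0.083], TCP at [0.247, -0.601, 0.292] pointing down, gripper open.
Joint ranges: [-2.61, 2.61], [-1.02, 2.33], [0.03, 2.71], [-1.35, 4.49], [0.32, 2.68], [-2.91, 2.91]. Speed limits (rad/s): [2.57, 2.57, 3.14, 3.14, 3.14, 3.14].

## Interface

Orientations are given as [roll, pitch, yaw] about the fixed x, y, z axes, in that order (R = Rz(yaw) Ry(pitch) Rx(roll)).
In Python, from rig import state, grab_frame, sign_off, tcp_to_tips gives the robot as it stands.
- The arm moves only by the tool jog_arm, never from a script. Its argument "deltas" is a list of rows, each a list of 3 entries, a list of its own where there are three numbers: the turn, a rotation vector about the tool's x, y, z in degrees, then the shift along the tool's x, y, z in mm, then the finger opening in mm, from 0 to 95.1. A call has 1 to 8 rows; each row shifts and turns the commanded pose from where the row before left it, along the tool's axes as they then stand; what a row does not reach is not made up. A row lasts 1/10 s, in which the tool goes at most 50 mm and 8.59 degrees, less where a joint would pass 70% of its speed; a pose out of reach is approached as far as the arm can. A call is refused whole if a number of a shift passes 50 or a number of a turn 8.59, either way. A call with a gripper value outside its range is refused whole. The fingers move at their own pace and stop on an object; "squeeze" is the grip in N (left out, the last holds). Time passes only in rows, so rows that do not move let the fingers close. It gives the time, the measured TCP pose, the force, the opening and the grip force at its end, in the units of the state.
- state(): the state, without advancing time (a new reading comes with each control period).
- grab_frame(name): name is "side" or "top" or "wrist"; returns a dict with "color" (420x560x3 uint8, red, green, blue), "depth" (420x560 float32, m along the optical axis (not along the pixel's ray), 0 where there is no reading), "fx", "fy", "cx", "cy" (pixels), "cam_to_world" (4x4, takes a point from camera to world coordinates). Camera axes: x right, y down, z forward; pixel columns grow to the right and rows downward; lengths in m; the calibration is good to about 2 mm. The wrist camera is an equidistant fisheye: a pixel r from the principal point sees the ray r / f radians off the axis. A picture is of the moment at which its call begins.
- sign_off(): hands the job in; it is judged then, once.
The state is a dict: "time_s": time; "qpos": joint angles; "qd": joint speeds; "effort": joint torques, N m; "position": TCP position; "tcp_rot": TCP orientation; "ft_force": force on the tool from outside, world axes, zero at the start; "torque": the same for the moment, N m; "finger_gap": finger opening in m; "grasp_force": force on a finger pad.
Only numpy, scipy, OpenCV 4.12 (cv2) and the standard library are available. Lean on these libraries where they do the work, as an engineer would, in place of code of your own. Each camera call takes 0.05 s, during which the arm holds its last target. There are 200 camera calls.

## Task

Push the lid of the black beam box fully shut, and only then turn both steel turnbuttons on its rail so that each lies square across the edge of the lid and holds it down. Leave everything else on the optical table standing where it is.

Things in the scene. Friction and masses are not known exactly. Their poses are not given: they have to be found in the camera images.
- case: the beam box: black, open-topped, fixed on the table, 160 mm (x) by 240 mm (y), walls 90 mm high, origin under its centre. Lid hinge along y at x=+80, z=90 mm. Its x axis points to the robot's left (world +y) within 0.4 rad, its y axis back to the robot. A closed tube (26 mm thick, 30 mm long, 50 mm up) sticks out of the near end wall; low optics inside
- rail (a point): centre of the top of the dark steel rail along the box's opening side (the robot's right), which carries both turnbuttons: 50 mm wide (box x -131 to -81 mm), 240 mm long, top 98 mm above the table, level with the top of the shut lid. The lid does not overlap it
- lid_edge (a point): middle of the lid's free edge (the edge next to the rail), on its top face; its x axis points along the lid to the hinge, its z axis out of the lid's top face. 98 mm above the table when the lid is shut
- lid_hinge (a point): point on the lid's hinge axis, midway along it, at the level of the lid's underside, 160 mm from the free edge and 90 mm above the table
- lid (a joint): lid angle, rad: 0 = shut on the rim, grows as its free edge rises, up to 1.3; starts 0.55 to 1.2. Black plate 160 x 240 x 8 mm, 0.35 kg; on top a dark loop handle, a bar 100 mm long parallel to the hinge, 75 mm from it, top 41 mm above the plate's underside. The hinge is stiff: the lid stays where left, does not fall; a few N on its top face near the free edge move it
- near_turnbutton (a joint): angle, rad, of the turnbutton nearer to the robot. 0 = square across: its long end (lug) points to the hinge, over the lid's edge. Starts 1.3 to 1.9: along the rail, clear of the lid, lug towards box +y, away from the other button. The angle falls as the lug swings to the hinge and the post away from it. Limits -0.6, 2.0; no stop at 0. Friction about 1.5 N at the post; stays where left
- near_post (a point): centre of the top, 140 mm above the table, of the thumb post of the turnbutton nearer to the robot: a dark upright pin 13 mm thick, 30 mm tall above the bar, on the bar's short end, 35 mm from the pivot, at the other end from the lug. Its x axis points along the bar from post to lug. The fingertips can push it sideways
- near_pivot (a point): top of the bar on the pivot of the turnbutton nearer to the robot, at box x=-105, y=+70 mm, 25 mm from the shut lid's edge, 110 mm above the table (a screw head stands 4 mm higher). Steel bar 18 mm wide, 10 mm thick, 2 mm above the shut lid; its lug reaches 64 mm from the pivot. Its x axis points to the lug
- far_turnbutton (a joint): angle, rad, of the turnbutton farther from the robot. 0 = square across: its long end (lug) points to the hinge, over the lid's edge. Starts 1.3 to 1.9: along the rail, clear of the lid, lug towards box -y, away from the other button. The angle falls as the lug swings to the hinge and the post away from it. Limits -0.6, 2.0; no stop at 0. Friction about 1.5 N at the post; stays where left
- far_post (a point): centre of the top, 140 mm above the table, of the thumb post of the turnbutton farther from the robot: a dark upright pin 13 mm thick, 30 mm tall above the bar, on the bar's short end, 35 mm from the pivot, at the other end from the lug. Its x axis points along the bar from post to lug. The fingertips can push it sideways
- far_pivot (a point): top of the bar on the pivot of the turnbutton farther from the robot, at box x=-105, y=-70 mm, 25 mm from the shut lid's edge, 110 mm above the table (a screw head stands 4 mm higher). Steel bar 18 mm wide, 10 mm thick, 2 mm above the shut lid; its lug reaches 64 mm from the pivot. Its x axis points to the lug
- lens_tube: black lens tube, a loose upright cylinder 44 mm across and 60 mm tall, standing on the table by the rail side of the box; origin under its centre
- post_holder: loose black post holder, 50 x 65 mm foot and 82 mm tall, standing on the table by the rail side of the box; origin under its centre
- driver: screwdriver 170 mm long lying loose on the table to the left of the box; origin at its underside near the middle
- mirror_mount: mirror in a black mount on a steel post, 50 mm square foot, 110 mm tall, loose on the table to the left of the box; origin under its centre
- filter_box: flat grey closed filter box 92 x 72 x 30 mm, loose on the table at the right; origin under its centre
- rock: rough brown rock sample about 90 x 70 x 110 mm, lying loose on the lab jack at the right; origin under its centre

How it is judged:
On the way, in this order (a step that is already met when the one before it is completed fails the run):
1. the lid is fully shut (value of joint lid below 0.04 rad), for 0.2 s.
2. both turnbuttons lie square across the shut lid (value of joint lid below 0.04 rad and value of joint near_turnbutton between -0.3 and 0.3 rad and value of joint far_turnbutton between -0.3 and 0.3 rad), for 0.2 s.
At the end, for the whole second after the job is handed in: The lid is shut (angle under 0.04 rad) and both turnbuttons are at rest across its edge, each within 0.3 rad of square (all of step 2 and velocity of joint near_turnbutton between -0.05 and 0.05 rad/s and velocity of joint far_turnbutton between -0.05 and 0.05 rad/s); the robot touches nothing.
It fails at once if a turnbutton was turned towards the lid (below 1.0 rad) before the lid was shut (over 0.06 rad open) (value of joint lid above 0.06 rad and value of joint any of near_turnbutton, far_turnbutton below 1 rad).
It fails at once if a loose bystander was moved more than 30 mm (distance of any of lens_tube, post_holder, driver, mirror_mount, filter_box, rock from where it was at the start of the episode above 0.03 m).
It fails at once if an upright bystander was tipped over (angle between any of lens_tube, post_holder, mirror_mount, filter_box, rock's own z axis and vertical above 0.5 rad).
It also fails if it takes over 45 s, if anything falls off the work surface, if the arm or the gripper's body presses on something with over 40 N, if the wrist force passes 120 N, or if a joint passes its speed limit or range.

## Working session

There is one attempt and no reset: what is moved stays moved. The work goes in short steps, Python scripts to look and compute and a tool call to move; the robot and the scene stay as the last step left them, time stands still between calls to the robot, and variables do not carry over. Pictures are saved under pics/ and viewed, at most 10 in all, crops included, and the job is handed in when it is done.

Besides the shell and the picture viewer there is one more tool, called after "Emit:" as name(argument=value, ...), one argument or row to a line, values as JSON. jog_arm: Moves the arm, as the interface text tells. Its arguments: {"type":"object","properties":{"deltas":{"type":"array","items":{"type":"array"}},"squeeze":{"type":"number"}},"required":["deltas"]}

```bash
mkdir -p pics; cat > h.py <<'E'
import numpy as np,cv2,pickle
from rig import *
def snap(n):
    f=grab_frame(n); pickle.dump(f,open(f'pics/{n}.pkl','wb')); return f
def load(n): return pickle.load(open(f'pics/{n}.pkl','rb'))
def cloud(f):
    h,w=f['depth'].shape; u,v=np.meshgrid(np.arange(w),np.arange(h)); d=f['depth']
    P=np.stack([(u-f['cx'])/f['fx']*d,(v-f['cy'])/f['fy']*d,d],-1)
    T=np.array(f['cam_to_world']); Q=P@T[:3,:3].T+T[:3,3]; Q[d==0]=np.nan; return Q
E
python3 - <<'E'
from h import *
s=state();print(s,tcp_to_tips)
a=[]
for n in('top','side'):
    f=snap(n); print(n,np.round(f['cam_to_world'],3).tolist(),f['fx'],f['cx'],f['cy'])
    cv2.imwrite(f'pics/{n}1.png',cv2.resize(f['color'][...,::-1],(800,600)))
E
```

```text
{'time_s': 0.0, 'qpos': array([-1.26356767e+00,  1.24467102e-01,  1.65165129e+00, -1.79935201e-05,
        1.36746362e+00, -8.25962089e-02]), 'qd': array([ 1.25255437e-03, -1.57647912e-03, -4.16244607e-05,  1.77275996e-03,
       -6.47784257e-04, -6.94575762e-04]), 'effort': array([-2.19946858e-03, -4.17599738e+01, -3.59933710e+01,  7.72805535e-02,
        4.92159231e-02, -1.68705092e-04]), 'position': array([ 0.24684622, -0.60079549,  0.2910249 ]), 'tcp_rot': array([-3.13960863e+00, -1.46570813e-04,  3.89828373e-01]), 'ft_force': array([ 0.26043196, -0.02578628, -0.83949841]), 'torque': array([ 0.03357016,  0.00868274, -0.0251883 ]), 'grasp_force': 0.0, 'finger_gap': 0.09524037411667587} 0.0776
top [[-0.005, -0.983, 0.186, 0.307], [-1.0, 0.0, -0.027, -0.029], [0.026, -0.186, -0.982, 1.161], [0.0, 0.0, 0.0, 1.0]] 426.7204279027128 282.96035226177753 209.8491104455412
side [[-0.987, -0.126, 0.095, 0.344], [-0.158, 0.774, -0.613, 0.801], [0.004, -0.62, -0.785, 1.159], [0.0, 0.0, 0.0, 1.0]] 536.9472677870397 283.2035913415675 211.7213996340364
```

View pics/top1.png

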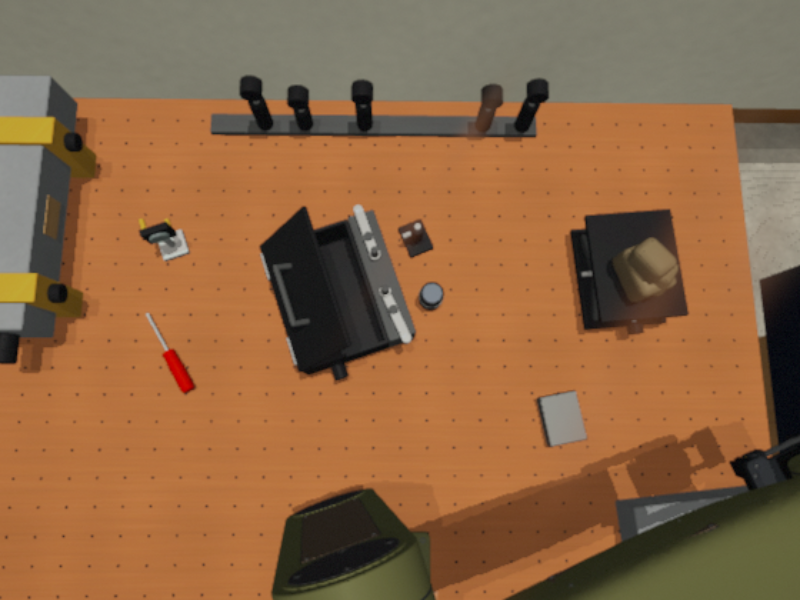

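View pics/side1.png

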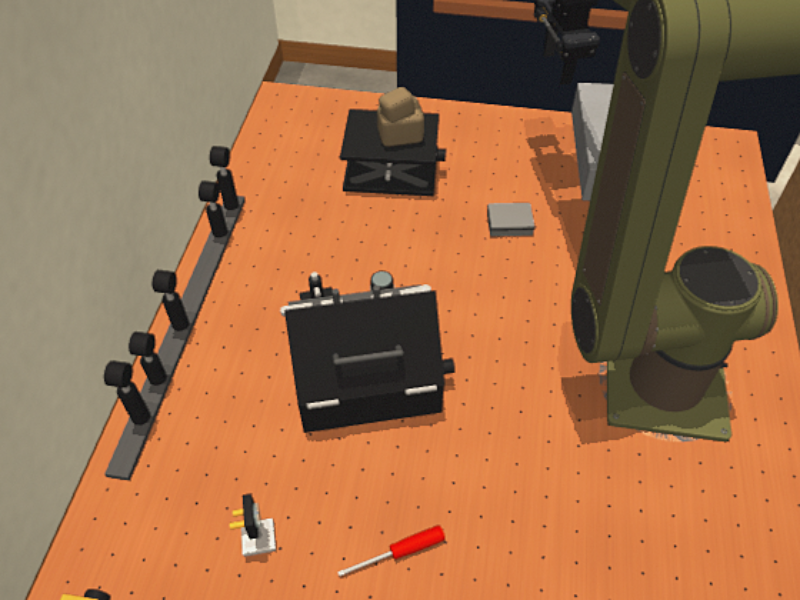

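The top view shows the lid open, with its handle at (290,295). The rail carries the buttons, whose bars are around (368,233) and (396,312). The post holder is at (414,238) and the lens tube at (431,295). The side view shows the lid hiding the rail.

```bash
python3 - <<'E'
from h import *
f=load('top'); c=f['color'][135:270,175:325,::-1]
cv2.imwrite('pics/topcrop.png',cv2.resize(c,None,fx=5.3,fy=4.4,interpolation=cv2.INTER_CUBIC)[:594,:795])
Q=cloud(f)
# rail-top points: height 0.094..0.102
r=Q[135:270,175:325].reshape(-1,3)
m=(abs(r[:,2]-.098)<.005)&(r[:,1]<.15)
p=r[m][:,:2]; print(m.sum(), cv2.minAreaRect(p.astype(np.float32)))
m=(r[:,2]>.104)&(r[:,2]<.118)
p=r[m]; print('bars',m.sum())
m=(r[:,2]>.128)&(r[:,2]<.146); 
for u in range(5): pass
z=Q[135:270,175:325,2]
bar=((z>.104)&(z<.15)).astype(np.uint8); n,l,s,ce=cv2.connectedComponentsWithStats(bar)
for i in range(1,n):
    if s[i,4]>15:
        q=Q[135:270,175:325][l==i]; print(s[i],ce[i]+[175,135],q.mean(0).round(3),q.max(0).round(3),q.min(0).round(3))
E
```

```text
1351 ((0.5305860042572021, 0.06563801318407059), (0.2400357574224472, 0.21933402121067047), 18.713571548461914)
bars 838
[ 72   8  19  39 280] [255.77857143 162.13928571] [0.63  0.012 0.113] [0.683 0.035 0.142] [ 0.58  -0.012  0.105]
[  8  26  18  28 281] [191.12811388 174.77224199] [0.592 0.171 0.129] [0.624 0.197 0.15 ] [0.562 0.145 0.104]
[ 21  53  17  36 239] [203.77824268 205.30543933] [0.513 0.136 0.139] [0.557 0.158 0.15 ] [0.47  0.114 0.123]
[ 13  55  35  69 512] [208.71484375 235.72070312] [0.44  0.125 0.123] [0.559 0.183 0.15 ] [0.387 0.088 0.104]
[ 90  64  23  41 309] [275.98381877 219.25566343] [ 0.482 -0.04   0.113] [ 0.529 -0.012  0.143] [ 0.433 -0.067  0.104]
```

View pics/topcrop.png

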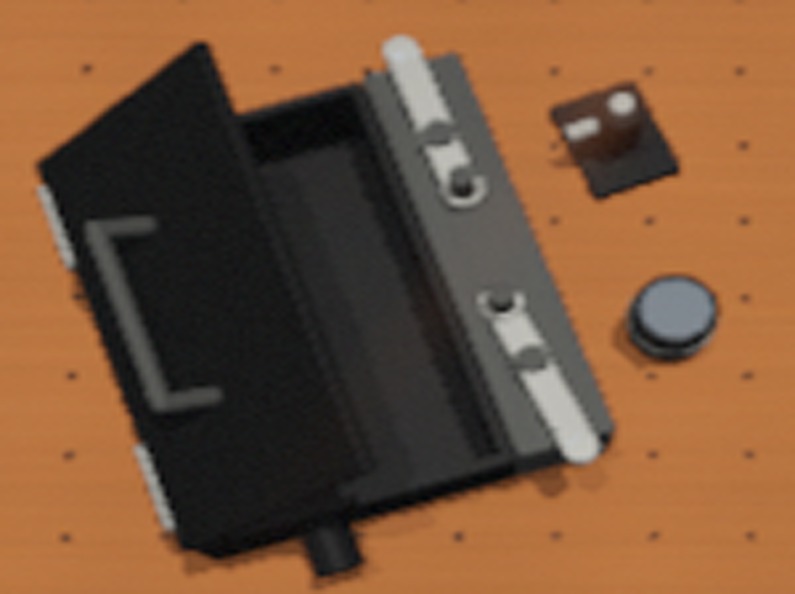

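Enlarged crop: far screw at (437,130), far post (462,183), near post (502,300) and near screw (533,356). The rail is clear, and the post holder and lens tube stand just to its right.

```bash
cat >> h.py <<'E'
def ray(f,u,v,z):
    T=np.array(f['cam_to_world']); d=T[:3,:3]@[(u-f['cx'])/f['fx'],(v-f['cy'])/f['fy'],1]; return T[:3,3]+d*(z-T[2,3])/d[2]
E
python3 - <<'E'
from h import *
f=load('top'); Q=cloud(f)
P={}
for n,u,v,z in[('fpiv',437,130,.114),('fpost',462,183,.14),('npost',502,300,.14),('npiv',533,356,.114),('tube',672,315,.06)]:
    a,b=175+(u+.5)/5.3-.5,135+(v+.5)/4.4-.5; P[n]=ray(f,a,b,z); i,j=int(round(b)),int(round(a)); print(n,P[n].round(4),'depth z',Q[i-1:i+2,j-1:j+2,2].round(3).max())
d=P['npiv']-P['fpiv']; print('dist',np.linalg.norm(d[:2]))
ey=d[:2]/np.linalg.norm(d[:2]); ex=np.array([-ey[1],ey[0]]);ex=ex if ex[1]>0 else -ex
mid=(P['npiv']+P['fpiv'])[:2]/2; O=mid+.105*ex; print('ey',ey,'ex',ex,'O',O,'yaw of ex',np.arctan2(ex[1],ex[0]))
for n in('fpost','npost'): print(n,'box',((P[n][:2]-O)@ex).round(4),((P[n][:2]-O)@ey).round(4))
# box frame coords of cloud, lid
for nm in('top','side'):
    R=cloud(load(nm)).reshape(-1,3); R=R[~np.isnan(R[:,0])]
    bx=(R[:,:2]-O)@ex; by=(R[:,:2]-O)@ey; z=R[:,2]
    m=(abs(by)>.06)&(abs(by)<.115)&(bx>-.08)&(bx<.15)&(z>.11)
    p=np.polyfit(bx[m],z[m],1) if nm=='top' else np.polyfit(bx[m],z[m],1)
    print(nm,m.sum(),'lid angle',np.arctan(-p[0]),'hinge x at z.09',(.098-p[1])/p[0],'bx,z range',bx[m].min(),bx[m].max(),z[m].max(),by[m].min(),by[m].max())
    if nm=='side':
        m=(z>.02)&(bx>-.5)&(bx<-.131)&(abs(by)<.25)
    else: m=(z>.02)&(bx>-.3)&(bx<-.133)&(abs(by)<.25)
    print(np.histogram2d(bx[m],by[m],bins=[np.arange(-.3,-.1,.03),np.arange(-.25,.26,.05)])[0].astype(int))
    print('tallest there',z[m].max())
for a,b,z in[(-.14,-.12,.14)]:pass
E
```

```text
fpiv [0.6243 0.0082 0.114 ] depth z 0.117
fpost [ 0.5856 -0.0046  0.14  ] depth z nan
npost [ 0.5185 -0.0233  0.14  ] depth z 0.143
npiv [ 0.4916 -0.0377  0.114 ] depth z 0.117
tube [ 0.5259 -0.1073  0.06  ] depth z 0.064
dist 0.1404882238619854
ey [-0.94513405 -0.32668277] ex [-0.32668277  0.94513405] O [0.52364111 0.08448203] yaw of ex 1.903587961899876
fpost box -0.1044 -0.0295
npost box -0.1002 0.04
top 1631 lid angle 0.885253972532852 hinge x at z.09 0.08596138125905144 bx,z range -0.01838136459993885 0.07788922251181178 0.2233829233243474 -0.11490064130980422 0.11492407154657061
[[  0   0   0   0   0   0   0   0   0   0]
 [  0   0   0   0   0   0   0   0   0   0]
 [  0   0   0   1   0   0   0   0   0   0]
 [  0   0   0 116   0  42  99   0   0   0]
 [  0   0   0  15   0  28  89   0   0   0]
 [  0   0   0   0   0   0   0   0   0   0]]
tallest there 0.0846861062324904
side 2918 lid angle 0.8880321613544052 hinge x at z.09 0.08585455563209633 bx,z range -0.018776982779668407 0.08386580413679623 0.22406879452115214 -0.11496637548516808 0.11499708716644819
[[  0   0   0   0   0   0   0   0   0   0]
 [  0   0   0   0   0   0   0   0   0   0]
 [  0   0   0   0   0   0   0   0   0   0]
 [  0   0   0 137   0  25  69   0   0   0]
 [  0   0   0  19   0  20  63   0   0   0]
 [  0   0   0   1   2   1   0   0   0   0]]
tallest there 0.2047782059683273
```

Emit:
jog_arm(
  deltas=[
    [[0,0,3.27],[0,0,-40],0],
    [[0,0,0],[30,-35,-2],0],
    [[0,0,0],[30,-35,-2],0],
    [[0,0,0],[30,-35,-2],0],
    [[0,0,0],[30,-35,-2],0],
    [[0,0,0],[30,-35,-2],0],
    [[0,0,0],[30,-35,-2],0],
    [[0,0,0],[30,-35,-2],0],
  ],
)

```text
time_s: 0.9
position: [0.3655, -0.2992, 0.3458]
tcp_rot: [-3.141, 0.0, 0.332]
ft_force: [0.0, 0.1, -0.2]
finger_gap: 0.0367
grasp_force: 0.0
```

Emit:
jog_arm(
  deltas=[
    [[0,0,0],[30,-35,0],0],
    [[0,0,0],[30,-35,0],0],
    [[0,0,0],[30,-35,0],0],
    [[0,0,0],[30,-35,0],0],
    [[0,0,0],[30,-35,0],0],
    [[0,0,0],[30,-35,0],0],
    [[0,0,0],[30,-35,0],0],
    [[0,0,0],[0,0,0],0],
  ],
)

```text
time_s: 1.7
position: [0.4845, 0.0033, 0.3457]
tcp_rot: [-3.14, 0.0, 0.34]
ft_force: [0.2, -0.1, 0.3]
finger_gap: 0.0005
grasp_force: 0.0
```

Emit:
jog_arm(
  deltas=[
    [[0,0,0],[32,-35,0],0],
    [[0,0,0],[31,-35,0],0],
    [[0,0,0],[0,0,25],0],
    [[0,0,0],[0,0,20],0],
    [[0,0,0],[0,0,0],0],
  ],
)

```text
time_s: 2.2
position: [0.5189, 0.0854, 0.2972]
tcp_rot: [-3.14, 0.007, 0.333]
ft_force: [0.4, -0.4, -1.0]
finger_gap: 0.0006
grasp_force: 0.0
```

Emit:
jog_arm(
  deltas=[
    [[0,0,0],[0,0,12],0],
    [[0,0,0],[0,10,10],0],
    [[0,0,0],[0,10,10],0],
    [[0,0,0],[0,9,10],0],
    [[0,0,0],[0,7,13],0],
    [[0,0,0],[0,7,13],0],
  ],
)

```text
time_s: 2.8
position: [0.5352, 0.044, 0.2327]
tcp_rot: [3.141, -0.001, 0.332]
ft_force: [1.0, -0.5, 2.3]
finger_gap: 0.0004
grasp_force: 1.3
```

Emit:
jog_arm(
  deltas=[
    [[0,0,0],[0,7,12],0],
    [[0,0,0],[0,3,13],0],
    [[0,0,0],[0,3,13],0],
    [[0,0,0],[0,2,8],0],
    [[0,0,0],[0,0,5],0],
    [[0,0,0],[0,0,3],0],
    [[0,0,0],[0,0,0],0],
  ],
)

```text
time_s: 3.5
position: [0.539, 0.0313, 0.1786]
tcp_rot: [-3.141, 0.001, 0.333]
ft_force: [0.3, 0.5, 0.6]
finger_gap: 0.0004
grasp_force: 0.0
```

Emit:
jog_arm(
  deltas=[
    [[0,0,0],[0,0,3],0],
    [[0,0,0],[0,0,3],0],
    [[0,0,0],[0,0,0],0],
    [[0,0,0],[0,0,0],0],
  ],
)

```text
time_s: 3.9
position: [0.5396, 0.0312, 0.1757]
tcp_rot: [-3.141, 0.001, 0.333]
ft_force: [-8.0, -0.4, 13.5]
finger_gap: 0.0003
grasp_force: 6.4
```

Emit:
jog_arm(
  deltas=[
    [[0,0,0],[0,0,-20],0],
    [[0,0,0],[0,0,-50],25],
    [[0,0,0],[0,0,-50],25],
    [[0,0,0],[0,0,0],25],
    [[0,0,0],[0,0,0],25],
  ],
)

```text
time_s: 4.4
position: [0.5401, 0.0312, 0.2952]
tcp_rot: [3.14, -0.004, 0.333]
ft_force: [0.7, -1.1, -0.5]
finger_gap: 0.0237
grasp_force: 0.0
```

```bash
python3 - <<'E'
from h import *
w,s,t=[snap(n) for n in('wrist','side','top')]
st=state();print(st['position'],st['tcp_rot']); print(np.round(w['cam_to_world'],3).tolist(),w['fx'],w['cx'],w['cy'])
a=w['color']; b=s['color'][170:320,180:330]; c=t['color'][135:270,175:325]
r=lambda i:cv2.resize(i,(400,300),interpolation=cv2.INTER_CUBIC)
im=np.vstack([np.hstack([cv2.resize(a,(400,300)),r(b)]),np.hstack([r(c),cv2.resize(s['color'],(400,300))])])
cv2.imwrite('pics/m2.png',im[...,::-1])
E
```

```text
[0.53860142 0.03112476 0.29100101] [-3.14015925  0.00332007  0.33287259]
[[0.328, -0.915, -0.236, 0.607], [-0.945, -0.317, -0.083, 0.054], [0.001, 0.251, -0.968, 0.387], [0.0, 0.0, 0.0, 1.0]] 325.19226210127806 281.3054266854323 208.32958471139943
```

View pics/m2.png

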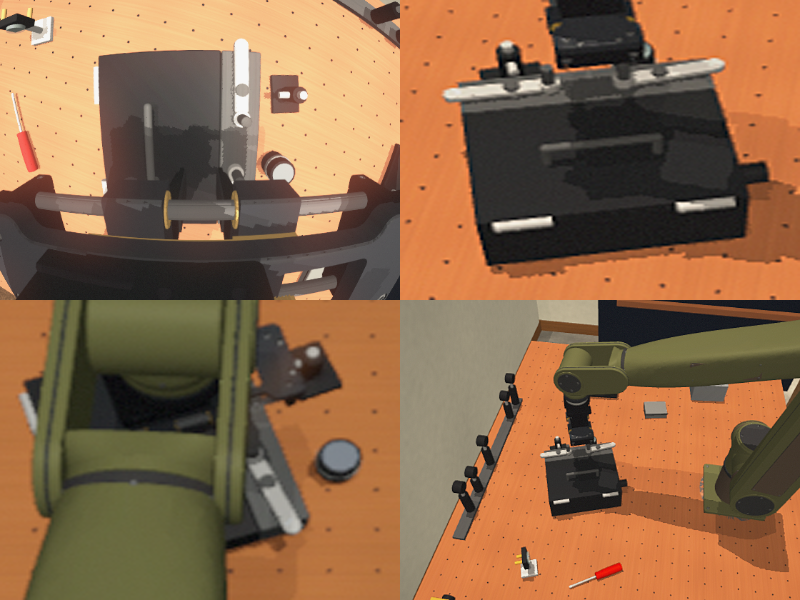

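The lid now lies flat on the box. The wrist panel shows the far screw near (241,90), far post (241,120) and near post (236,172). The side panel shows the posts at (547,75) and (624,72).

```bash
python3 - <<'E'
from h import *
w,s=load('wrist'),load('side')
a=w['color'][50:260,290:390]; b=s['color'][180:220,190:310]
im=np.zeros((600,800,3),np.uint8)
im[:588,:280]=cv2.resize(a,None,fx=2.8,fy=2.8,interpolation=cv2.INTER_CUBIC)
im[:160,300:780]=cv2.resize(b,None,fx=4,fy=4,interpolation=cv2.INTER_CUBIC)
cv2.imwrite('pics/c3.png',im[...,::-1])
E
```

```text
(no output)
```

View pics/c3.png

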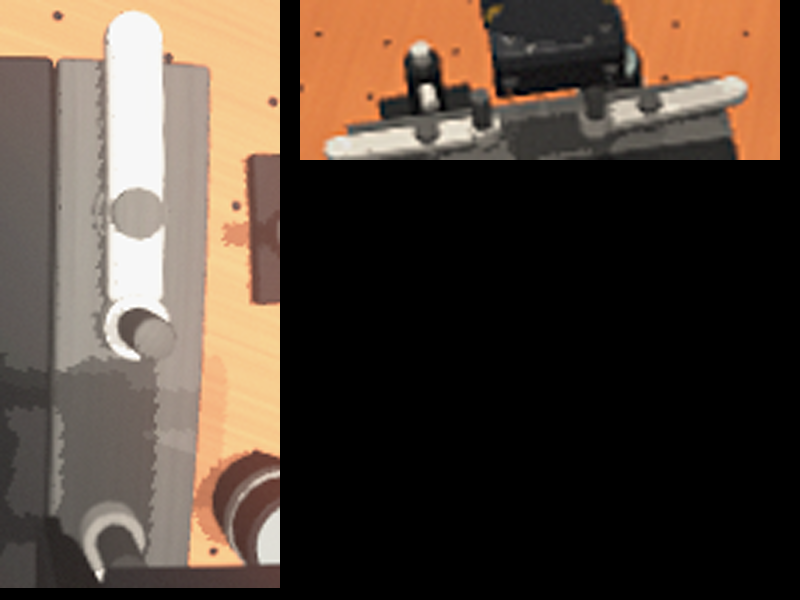

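Wrist crop: far screw at (138,213) and far post top at (155,338). Side crop: far and near post tops at (483,92) and (594,92), screws at (428,122) and (650,93).

```bash
python3 - <<'E'
from h import *
w,s,t=load('wrist'),load('side'),load('top')
def wray(f,u,v):
    x,y=(u-f['cx']),(v-f['cy']); r=np.hypot(x,y); th=r/f['fx']; T=np.array(f['cam_to_world'])
    return T[:3,3],T[:3,:3]@[x/r*np.sin(th),y/r*np.sin(th),np.cos(th)]
def pray(f,u,v):
    T=np.array(f['cam_to_world']); d=T[:3,:3]@[(u-f['cx'])/f['fx'],(v-f['cy'])/f['fy'],1]; return T[:3,3],d/np.linalg.norm(d)
def tri(L):
    A=0;b=0
    for o,d in L: M=np.eye(3)-np.outer(d,d);A=A+M;b=b+M@o
    return np.linalg.solve(A,b)
tp=lambda u,v:pray(t,175+u/5.3-.4,135+v/4.4-.4)
sp=lambda u,v:pray(s,190+(u-300)/4-.4,180+v/4-.4)
wp=lambda u,v:wray(w,290+u/2.8-.3,50+v/2.8-.3)
pts={'fpiv':(.114,[tp(437,130),sp(428,122),wp(138,213)]),'fpost':(.14,[tp(462,183),sp(483,92),wp(155,338)]),
'npost':(.14,[tp(502,300),sp(594,92)]),'npiv':(.114,[tp(533,356),sp(650,93)])}
R={}
for n,(z,L) in pts.items():
    X=[o+d*(z-o[2])/d[2] for o,d in L]; print(n,'tri',tri(L).round(4),'planes',[x[:2].round(4).tolist() for x in X]); R[n]=np.mean(X,0)[:2]
d=R['npiv']-R['fpiv'];ey=d/np.linalg.norm(d);ex=np.array([ey[1],-ey[0]]);ex*=np.sign(ex[1]);mid=(R['npiv']+R['fpiv'])/2;O=mid+.105*ex
print('dist',np.linalg.norm(d),'mid',mid,'ex',ex,'ey',ey,'yaw -ey',np.arctan2(-ey[1],-ey[0]))
for n in R:print(n,'box',((R[n]-O)@ex).round(4),((R[n]-O)@ey).round(4))
st=state();p=st['position'][:2]-O;print('tcp box',p@ex,p@ey,st['position'])
# lid top plane from side cloud
Q=cloud(s).reshape(-1,3);Q=Q[~np.isnan(Q[:,0])];bx=(Q[:,:2]-O)@ex;by=(Q[:,:2]-O)@ey
m=(abs(by)>.06)&(abs(by)<.11)&(bx>-.06)&(bx<.06)&(Q[:,2]>.08)&(Q[:,2]<.15);print('lid slope',np.polyfit(bx[m],Q[m,2],1))
E
```

```text
fpiv tri [0.6227 0.0081 0.1187] planes [[0.6244, 0.0082], [0.6225, 0.0042], [0.6241, 0.0079]]
fpost tri [ 0.5889 -0.0054  0.1364] planes [[0.5856, -0.0046], [0.5877, -0.0043], [0.5918, -0.0043]]
npost tri [ 0.5215 -0.0232  0.1299] planes [[0.5186, -0.0233], [0.5206, -0.0153]]
npiv tri [ 0.4902 -0.0377  0.1183] planes [[0.4916, -0.0377], [0.4902, -0.041]]
dist 0.14053859484515524 mid [ 0.55728204 -0.01630428] ex [-0.32813198  0.94463189] ey [-0.94463189 -0.32813198] yaw -ey 0.33432537792833933
fpiv box -0.105 -0.0703
fpost box -0.104 -0.0333
npost box -0.0954 0.0366
npiv box -0.105 0.0703
tcp box -0.05406729996059959 0.00208332557153937 [0.53860142 0.03112476 0.29100101]
lid slope [0.00078556 0.09754845]
```

Emit:
jog_arm(
  deltas=[
    [[0,0,0],[-18,22,0],26],
    [[0,0,0],[-17,22,0],26],
    [[0,0,0],[0,0,40],26],
    [[0,0,0],[0,0,0],26],
    [[0,0,0],[0,0,10],26],
    [[0,0,0],[0,0,10],26],
    [[0,0,0],[0,0,0],26],
  ],
)

```text
time_s: 5.25
position: [0.5204, -0.0216, 0.232]
tcp_rot: [-3.14, 0.002, 0.333]
ft_force: [-0.6, -0.2, -0.4]
finger_gap: 0.0259
grasp_force: 0.0
```

Emit:
jog_arm(
  deltas=[
    [[0,0,0],[0,0,10],26],
    [[0,0,0],[0,0,8],26],
    [[0,0,0],[0,0,8],26],
    [[0,0,0],[0,0,8],26],
    [[0,0,0],[0,0,0],26],
  ],
)

```text
time_s: 5.75
position: [0.52, -0.0219, 0.1975]
tcp_rot: [-3.14, 0.003, 0.333]
ft_force: [-0.7, 0.2, -0.0]
finger_gap: 0.0261
grasp_force: 0.0
```

Emit:
jog_arm(
  deltas=[
    [[0,0,0],[0,0,0],16],
    [[0,0,0],[0,0,0],16],
    [[0,0,0],[0,0,0],16],
  ],
  squeeze=3,
)

```text
time_s: 6.05
position: [0.5211, -0.0221, 0.1998]
tcp_rot: [3.141, -0.001, 0.333]
ft_force: [-0.4, -0.2, -0.2]
finger_gap: 0.0169
grasp_force: 0.0
```

Emit:
jog_arm(
  deltas=[
    [[0,0,8],[0.56,4.78,0],16],
    [[0,0,8],[0.56,4.78,0],16],
    [[0,0,8],[0.56,4.78,0],16],
    [[0,0,8],[0.56,4.78,0],16],
    [[0,0,0],[0,0,0],16],
  ],
)

```text
time_s: 6.55
position: [0.5254, -0.0408, 0.1995]
tcp_rot: [-3.142, -0.0, -0.226]
ft_force: [-0.3, -0.1, 0.3]
finger_gap: 0.0157
grasp_force: 0.0
```

Emit:
jog_arm(
  deltas=[
    [[0,0,8],[0.56,4.78,0],16],
    [[0,0,8],[0.56,4.78,0],16],
    [[0,0,8],[0.56,4.78,0],16],
    [[0,0,8],[0.56,4.78,0],16],
    [[0,0,8],[0.56,4.78,0],16],
    [[0,0,8],[0.56,4.78,0],16],
    [[0,0,8],[0.56,4.78,0],16],
    [[0,0,8],[0.56,4.78,0],16],
  ],
)

```text
time_s: 7.35
position: [0.505, -0.0705, 0.1996]
tcp_rot: [-3.14, 0.0, -1.345]
ft_force: [2.0, 1.4, 0.1]
finger_gap: 0.0162
grasp_force: 0.7
```

Emit:
jog_arm(
  deltas=[
    [[0,0,6],[0.4,3.6,0],16],
    [[0,0,0],[0,0,0],16],
    [[0,0,0],[0,0,0],16],
  ],
)

```text
time_s: 7.65
position: [0.5015, -0.0719, 0.1995]
tcp_rot: [-3.141, -0.0, -1.444]
ft_force: [-0.6, -0.5, 0.5]
finger_gap: 0.0162
grasp_force: 0.0
```

Emit:
jog_arm(
  deltas=[
    [[0,0,0],[0,0,0],26],
    [[0,0,0],[0,0,0],26],
    [[0,0,0],[0,0,-15],26],
    [[0,0,0],[0,0,-40],26],
    [[0,0,-8.49],[0,0,0],26],
    [[0,0,-8.49],[0,0,0],26],
    [[0,0,-8.49],[0,0,0],26],
    [[0,0,-8.49],[0,0,0],26],
  ],
)

```text
time_s: 8.45
position: [0.5017, -0.072, 0.2557]
tcp_rot: [-3.141, -0.001, -0.848]
ft_force: [-0.7, -0.2, -0.6]
finger_gap: 0.0259
grasp_force: 0.0
```

Emit:
jog_arm(
  deltas=[
    [[0,0,-8.49],[0,0,0],26],
    [[0,0,-8.49],[0,0,0],26],
    [[0,0,-8.49],[0,0,0],26],
    [[0,0,-8.49],[0,0,0],26],
    [[0,0,-8.49],[0,0,0],26],
    [[0,0,-8.49],[0,0,0],26],
    [[0,0,-8.49],[0,0,0],26],
    [[0,0,-8.49],[0,0,0],26],
  ],
)

```text
time_s: 9.25
position: [0.5016, -0.072, 0.2556]
tcp_rot: [3.141, -0.001, 0.337]
ft_force: [-0.0, -0.3, 0.2]
finger_gap: 0.0262
grasp_force: 0.0
```

Emit:
jog_arm(
  deltas=[
    [[0,0,0],[0,-17,0],26],
    [[0,0,0],[35,-18,0],26],
    [[0,0,0],[35,0,0],26],
    [[0,0,0],[35,0,0],26],
    [[0,0,0],[0,0,0],26],
    [[0,0,0],[0,0,0],26],
  ],
)

```text
time_s: 9.85
position: [0.5891, -0.0037, 0.2544]
tcp_rot: [-3.141, 0.001, 0.33]
ft_force: [-0.1, 0.8, 0.9]
finger_gap: 0.0257
grasp_force: 0.0
```

Emit:
jog_arm(
  deltas=[
    [[0,0,0],[0,0,22],26],
    [[0,0,0],[0,0,9],26],
    [[0,0,0],[0,0,8],26],
    [[0,0,0],[0,0,8],26],
    [[0,0,0],[0,0,8],26],
    [[0,0,0],[0,0,0],16],
    [[0,0,0],[0,0,0],16],
    [[0,0,0],[0,0,0],16],
  ],
)

```text
time_s: 10.65
position: [0.5896, -0.0048, 0.1999]
tcp_rot: [3.141, -0.001, 0.331]
ft_force: [0.0, -0.3, -1.0]
finger_gap: 0.0165
grasp_force: 0.0
```

Emit:
jog_arm(
  deltas=[
    [[0,0,-8],[0.3,4.97,0],16],
    [[0,0,-8],[0.3,4.97,0],16],
    [[0,0,-8],[0.3,4.97,0],16],
    [[0,0,-8],[0.3,4.97,0],16],
    [[0,0,-8],[0.3,4.97,0],16],
    [[0,0,-8],[0.3,4.97,0],16],
  ],
)

```text
time_s: 11.25
position: [0.6091, -0.0259, 0.1998]
tcp_rot: [-3.141, -0.001, 1.174]
ft_force: [-0.7, 1.3, 0.7]
finger_gap: 0.0157
grasp_force: 0.7
```

Emit:
jog_arm(
  deltas=[
    [[0,0,-8],[0.3,4.97,0],16],
    [[0,0,-8],[0.3,4.97,0],16],
    [[0,0,-8],[0.3,4.97,0],16],
    [[0,0,-8],[0.3,4.97,0],16],
    [[0,0,-8],[0.3,4.97,0],16],
    [[0,0,-4],[0.2,2.5,0],16],
    [[0,0,0],[0,0,0],16],
    [[0,0,0],[0,0,0],16],
  ],
)

```text
time_s: 12.05
position: [0.6358, -0.0268, 0.1997]
tcp_rot: [3.141, 0.0, 1.935]
ft_force: [-0.3, -0.3, 0.6]
finger_gap: 0.0159
grasp_force: 0.0
```

Emit:
jog_arm(
  deltas=[
    [[0,0,0],[0,0,0],26],
    [[0,0,0],[0,0,0],26],
    [[0,0,0],[0,0,-15],26],
    [[0,0,0],[0,0,-45],26],
    [[0,0,0],[0,0,-50],26],
    [[0,0,0],[0,0,-30],26],
    [[0,0,0],[0,0,0],26],
    [[0,0,0],[0,0,0],26],
  ],
)

```text
time_s: 12.85
position: [0.6358, -0.0268, 0.3414]
tcp_rot: [3.139, 0.001, 1.936]
ft_force: [0.0, 0.3, -0.4]
finger_gap: 0.026
grasp_force: 0.0
```

```bash
python3 - <<'E'
from h import *
w,s=[snap(n) for n in('wrist','side')]
im=np.zeros((600,800,3),np.uint8)
im[:300,:400]=cv2.resize(w['color'],(400,300)); im[:300,400:]=cv2.resize(s['color'],(400,300))
im[300:,:600]=cv2.resize(s['color'][170:270,180:380],(600,300),interpolation=cv2.INTER_CUBIC)
cv2.imwrite('pics/m4.png',im[...,::-1])
E
```

```text
(no output)
```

View pics/m4.png

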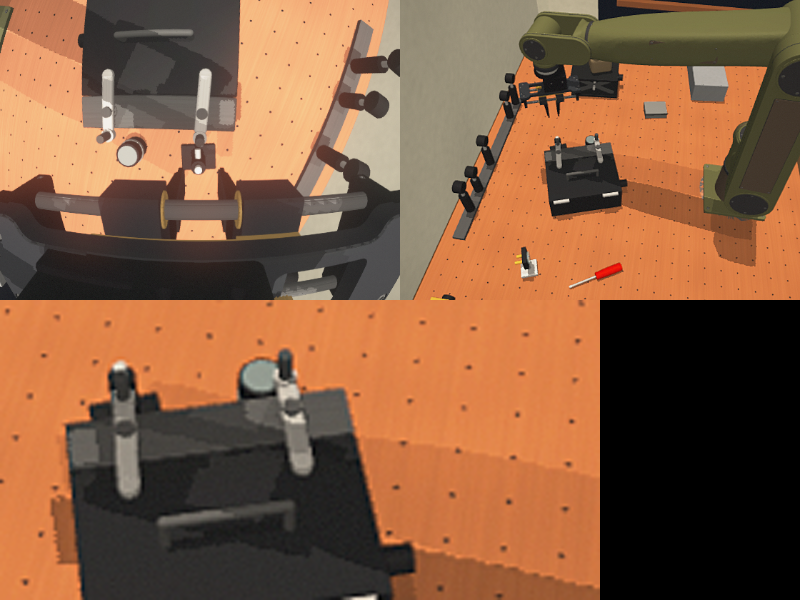

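Both bars lie across the lid edge, nearly parallel to the box ends: far (125,427)→(128,490), near (292,405)→(302,465). The lid is flat, the bystanders are in place and the arm is clear.

```bash
python3 -c "
from rig import *
print(sign_off())"
```

```text
the job is handed in; nothing more can be done
None
```

The job is handed in: the lid is shut, both turnbuttons lie roughly square across its edge, and the last pictures showed the bystanders in place; the result of the judging was not shown.

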